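Set the loose grinding balls on their cork rings by size

TASK

Four steel grinding balls of different sizes lie loose on the bench and may roll off. Set each one on the cork ring of its own size, so that it rests in the hole: the smallest ball on the smallest ring, the next on the next, and so on to the largest on the largest. Leave the two black rubber stoppers standing where they are.

Things in the scene. Friction and masses are not known exactly. Their poses are not given: they have to be found in the camera images.
- ball0_center (a point): Centre of the smallest of four plain dull grey steel balls, 24 mm in diameter, 56 g more or less. It lies loose on the table and rolls when pushed. Its axes turn with the ball and mean nothing.
- ball1_center (a point): Centre of the second smallest of four plain dull grey steel balls, 30 mm in diameter, 110 g more or less. It lies loose on the table and rolls when pushed. Its axes turn with the ball and mean nothing.
- ball2_center (a point): Centre of the second largest of four plain dull grey steel balls, 36 mm in diameter, 191 g more or less. It lies loose on the table and rolls when pushed. Its axes turn with the ball and mean nothing.
- ball3_center (a point): Centre of the largest of four plain dull grey steel balls, 42 mm in diameter, 303 g more or less. It lies loose on the table and rolls when pushed. Its axes turn with the ball and mean nothing.
- ring0: The smallest of four flat round cork rings, fixed to the table: 38 mm outer diameter, hole 20.4 mm across and right through, 9 mm high. Origin: centre of its underside, on the table; z up. The 24 mm ball resting in its hole has its centre about 14.9 mm above this origin.
- ring1: The second smallest of four flat round cork rings, fixed to the table: 44 mm outer diameter, hole 25.5 mm across and right through, 10.5 mm high. Origin: centre of its underside, on the table; z up. The 30 mm ball resting in its hole has its centre about 17.9 mm above this origin.
- ring2: The second largest of four flat round cork rings, fixed to the table: 49 mm outer diameter, hole 30.6 mm across and right through, 12 mm high. Origin: centre of its underside, on the table; z up. The 36 mm ball resting in its hole has its centre about 20.8 mm above this origin.
- ring3: The largest of four flat round cork rings, fixed to the table: 54 mm outer diameter, hole 35.7 mm across and right through, 13.5 mm high. Origin: centre of its underside, on the table; z up. The 42 mm ball resting in its hole has its centre about 23.9 mm above this origin.
- stopper0_center (a point): Centre (half-way up) of the larger of two black rubber stoppers, 26 mm in diameter and 26 mm high, standing loose on the table beside the balls; to be left alone.
- stopper1_center (a point): Centre (half-way up) of the smaller of two black rubber stoppers, 22 mm in diameter and 22 mm high, standing loose on the table beyond the rings; to be left alone.
Things that resemble listed ones, but are neither listed nor needed, are in the scene too. Leave any red look-alike of the ring1 alone. What is shaped like the part that bears ball2_center but yellow is not meant.

How it is judged:
By the outcome, as a careful person would: the job done as asked, in the order asked, and still so for the second after the job is handed in, with the robot touching nothing.
It also fails if it takes over 120 s, if anything falls off the work surface, if the arm or the gripper's body presses on something with over 40 N, if the wrist force passes 120 N, or if a joint passes its speed limit or range.

ROBOT

A 7-joint arm with a two-finger parallel gripper is mounted at the origin on a cart in front of the work surface, level with it; the furniture and walls round the work are solid. World frame = base frame: x ahead of the robot, y to its left, z up, the work surface at z = 0. Lengths are in m, angles in rad, forces in N, time in s.
With the tool pointing down it reaches from about 0.425 to 0.875 m from the base axis. Payload 4.7 kg.
Tool frame: the origin (TCP) lies at the very end of the fingers, on their centre line; the grasp point (between the pads) lies 19 mm behind it (ctrl.grasp_offset is the distance from the TCP to the grasp point, in m); z points along the fingers, y is the direction in which the jaws open and shut (so a half turn about z gives the same grasp; the last joint's range is limited). The gripper opens to 87 mm and grips with 3 to 60 N. Pads are 19 mm wide; open, the fingers measure 117 mm over their backs; the gripper's body (75 mm by 190 mm) begins 51 mm behind the grasp point.
Start: joints at [1.231, 0.321, -0.07, 1.45, 0.023, 1.371, -0.057], TCP at [0.225, -0.61, 0.223] pointing down, gripper open.
Joint ranges: [-2.86, 2.86], [-0.3, 2.09], [-1.38, 1.24], [0.06, 2.45], [-1.56, 4.7], [0.09, 2.05], [-2.69, 2.69]. Speed limits (rad/s): [2.57, 2.57, 3.14, 3.14, 3.14, 3.14, 3.14].

INTERFACE

Orientations are given as a rotation vector (axis times angle).
In Python, from bench import ctrl gives the robot as it stands.
- The arm moves only by the shell command python3 -m creep 'ROWS' [FORCE]. ROWS is JSON, a list that holds one entry, the list of rows, each a list of 7 numbers: the opening, from 0 (shut) to 1 (fully open), then the shift along the tool's x, y, z in mm, then the turn, a rotation vector about the tool's x, y, z in rad. In form: [[[grip, dx, dy, dz, rx, ry, rz], ...]]. A call has 1 to 5 rows; each row is the pose to reach, as a shift and turn from the pose commanded when the call began, along the tool's axes at that moment; what a row does not reach only later rows make up. A row lasts 1/10 s, in which the tool goes at most 50 mm and 8.59 degrees, less where a joint would pass 70% of its speed; a pose out of reach is approached as far as the arm can. A call with a gripper value outside its range is refused whole. The fingers move at their own pace and stop on an object; FORCE is the grip in N (left out, the last holds). Time passes only in rows, so rows that repeat a pose let the fingers close. It gives the time, the measured TCP pose, the force and the opening at its end, in the units of the state.
- ctrl.get_state(): the state, without advancing time (a new reading comes with each control period).
- ctrl.get_image(name): name is "side" or "top" or "wrist"; returns the picture (384x512x3 uint8, red, green, blue); there is no depth.
- ctrl.camera_params(name): a dict with "K" (3x3 intrinsics, pixels), "pose" (4x4, takes a point from camera to world coordinates). Camera axes: x right, y down, z forward; pixel columns grow to the right and rows downward; lengths in m; the calibration is good to about 2 mm. The wrist camera is an equidistant fisheye: a pixel r from the principal point sees the ray r / f radians off the axis. A picture is of the moment at which its call begins: read the wrist's pose just before it. camera_params takes no time and is no camera call; for the wrist camera it gives the pose at the moment of the call.
- ctrl.close_job(): hands the job in, once; it reports no verdict.
The state is a dict: "time": time; "joint_positions": joint angles; "qd": joint speeds; "joint_torque": joint torques, N m; "position": TCP position; "tool_rot": TCP orientation; "ft_force": force on the tool from outside, world axes, zero at the start; "torque": the same for the moment, N m; "grip_width": opening from 0.0 (shut) to 1.0 (fully open).
Only numpy, scipy, OpenCV 4.12 (cv2) and the standard library are available. Lean on these libraries where they do the work, as an engineer would, in place of code of your own. Each camera call takes 0.05 s, during which the arm holds its last target. There are 200 camera calls.

## Working session

There is one attempt and no reset: what is moved stays moved. The work goes in short steps, Python scripts to look and compute and a shell command to move; the robot and the scene stay as the last step left them, time stands still between calls to the robot, and variables do not carry over. Pictures are saved under pics/ and viewed, about 12 in all and at most 16, crops included, and the job is handed in when it is done.

```bash
mkdir -p pics; ls
python3 - <<'E'
from bench import ctrl
import cv2,numpy as np
s=ctrl.get_state();print(s)
for n in("top","side"):
    im=ctrl.get_image(n);p=ctrl.camera_params(n);cv2.imwrite(f"pics/{n}0.png",im[:,:,::-1]);print(n,np.round(p["K"],1).tolist(),np.round(p["pose"],3).tolist())
print(ctrl.grasp_offset)
E
```

```text
pics
{'time': 0.0, 'joint_positions': array([ 1.23110731,  0.3218366 , -0.07009125,  1.45166657,  0.02259491,
        1.37077874, -0.05690877]), 'qd': array([-1.98056819e-05,  1.66770614e-03, -6.09021801e-05,  4.61487852e-04,
       -7.61160611e-04, -4.32544603e-05, -2.46313773e-04]), 'joint_torque': array([-1.70156400e-04, -4.91291785e+01, -4.04079678e-01, -3.12535036e+01,
       -6.39421446e-02,  4.36438539e-02,  1.85059243e-04]), 'position': array([ 0.22496576, -0.60924752,  0.22145695]), 'tool_rot': array([-3.09073478e+00, -5.52551760e-01,  6.63711731e-04]), 'ft_force': array([-0.00364531, -0.20603686, -0.04352954]), 'torque': array([ 0.01644857, -0.00202849, -0.0416664 ]), 'grip_width': 1.0004289610647814}
top [[383.7, 0.0, 260.2], [0.0, 383.7, 191.2], [0.0, 0.0, 1.0]] [[0.002, -0.996, 0.09, 0.478], [-1.0, -0.003, -0.009, -0.247], [0.009, -0.09, -0.996, 1.015], [0.0, 0.0, 0.0, 1.0]]
side [[393.4, 0.0, 255.4], [0.0, 393.4, 185.9], [0.0, 0.0, 1.0]] [[0.999, 0.03, -0.033, 0.594], [0.044, -0.566, 0.823, -1.019], [0.006, -0.824, -0.567, 0.597], [0.0, 0.0, 0.0, 1.0]]
0.0187
```

View pics/top0.png

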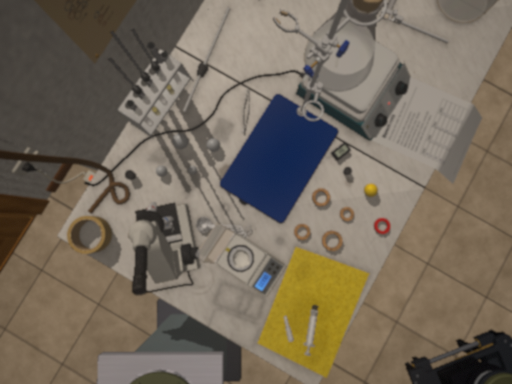

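View pics/side0.png

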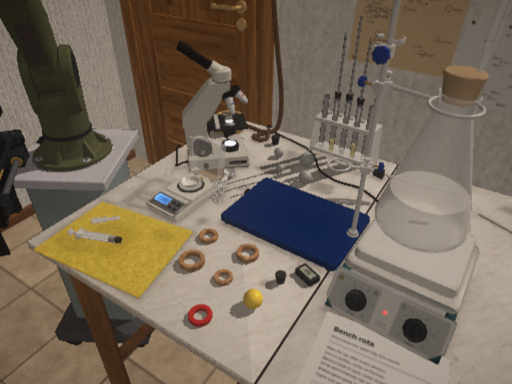

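The top view shows four tan rings near (321,198), (347,214), (303,232) and (332,241). The red ring look-alike is at (382,226), the yellow ball at (371,190), and stopper1 at (348,173). The balls seem to lie near (213,146), (180,140) and (162,172), with stopper0 at (131,175). I need a closer crop.

Run:
```python
import cv2,numpy as np
t=cv2.imread("pics/top0.png");s=cv2.imread("pics/side0.png")
a=cv2.resize(t[110:250,100:260],None,fx=5,fy=4.28,interpolation=3)
a=cv2.resize(t[120:240,110:270],(800,600),interpolation=3);cv2.imwrite("pics/tc.png",a)
cv2.imwrite("pics/sc.png",cv2.resize(s[110:230,200:360],(800,600),interpolation=3))
```

```text
(no output)
```

View pics/tc.png

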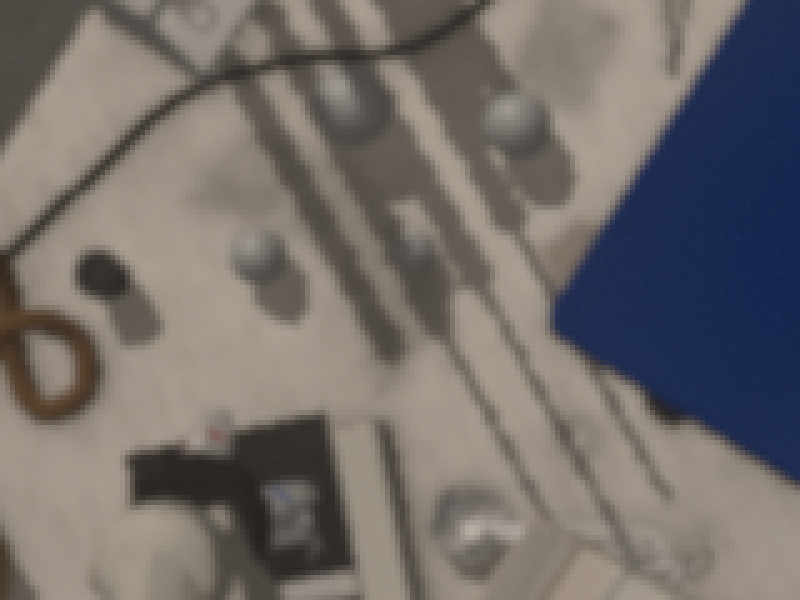

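View pics/sc.png

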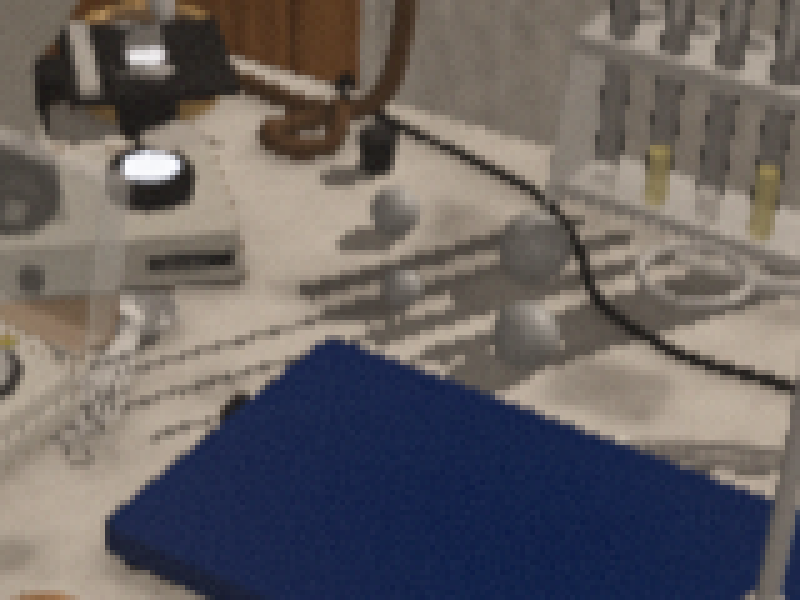

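The crops show four grey balls. In the top view they are A (179,140), B (213,144), C (162,171) and D (193,169); in the side view they are A (307,160), B (306,177), C (279,152) and D (280,168). Things that could be mistaken for them are the yellow ball (371,190), the glass dish by the scale (206,226), and the red ring (382,226) among the rings. D is the smallest and C the next; A and B still need measuring.

```bash
cat > h.py <<'E'
from bench import ctrl
import cv2,numpy as np
from scipy.spatial.transform import Rotation as R
def ray(n,uv,p=None):
    p=p or ctrl.camera_params(n);K=np.array(p["K"]);T=np.array(p["pose"])
    a=(uv[0]-K[0,2])/K[0,0];b=(uv[1]-K[1,2])/K[1,1]
    if n=="wrist":
        th=np.hypot(a,b);k=np.sin(th)/max(th,1e-9);d=np.array([a*k,b*k,np.cos(th)])
    else: d=np.array([a,b,1.])
    d=T[:3,:3]@d;return T[:3,3],d/np.linalg.norm(d)
def plane(n,uv,z,p=None):
    o,d=ray(n,uv,p);return o+d*(z-o[2])/d[2]
def proj(n,X,p=None):
    p=p or ctrl.camera_params(n);K=np.array(p["K"]);T=np.array(p["pose"]);c=T[:3,:3].T@(np.array(X)-T[:3,3])
    if n=="wrist":
        r=np.hypot(c[0],c[1]);th=np.arctan2(r,c[2]);q=c[:2]/r*th
    else:q=c[:2]/c[2]
    return q[0]*K[0,0]+K[0,2],q[1]*K[1,1]+K[1,2]
def tri(u1,u2):
    (o1,d1),(o2,d2)=ray("top",u1),ray("side",u2)
    s=np.linalg.lstsq(np.c_[d1,-d2],o2-o1,rcond=None)[0];a,b=o1+s[0]*d1,o2+s[1]*d2
    return (a+b)/2,np.linalg.norm(a-b)
def shift(dx,dy,dz):
    "world shift (m) -> tool axes, mm"
    r=R.from_rotvec(ctrl.get_state()["tool_rot"]);return np.round(r.inv().apply([dx,dy,dz])*1000,0)
E
python3 - <<'E'
from h import *
np.set_printoptions(precision=4,suppress=True)
for n,a,b in [("A",(179.3,140),(307,160)),("B",(213.3,144.2),(305.6,177)),("C",(161.8,171),(279,152)),("D",(193,168.6),(280.4,168)),("stop0",(130.6,174.6),(275.5,139.5))]:
    print(n,*tri(a,b),"px",plane("top",a,.018))
for n,h in(("top",.011),("side",.011)):
    im=cv2.imread(f"pics/{n}0.png");hs=cv2.cvtColor(im,cv2.COLOR_BGR2HSV)
    m=cv2.inRange(hs,(5,60,80),(20,200,255))
    cs,hier=cv2.findContours(m,cv2.RETR_EXTERNAL,cv2.CHAIN_APPROX_NONE)
    for c in cs:
        if 120<cv2.contourArea(c)<900:
            (x,y),(w,l),a=cv2.fitEllipse(c);X=plane(n,(x,y),h)
            d=np.linalg.norm(plane(n,(x+max(w,l)/2,y),h)-plane(n,(x-max(w,l)/2,y),h))
            print(n,(round(x),round(y)),X,"diam %.4f"%d)
for n,h in [("stop1 348,173",None)]: print(tri((348,173),(280,276)))
for nm,a,b in [("racktop",(187,75),(381,125)),("rackL",(122,105),(316,118)),("stick",(112,34),(342,36)),("stick2",(163,52),(373,18)),("microtop",(140,290),(180,44)),("pad corner",(222,187),(290,182)),("flask",(372,3),(464,80))]: print(nm,*tri(a,b))
E
```

```text
A [ 0.7023 -0.0424  0.0195] 6.79506298482842e-05 px [ 0.7026 -0.0421  0.018 ]
B [ 0.6922 -0.1318  0.0193] 0.00151829871256844 px [ 0.6917 -0.1317  0.018 ]
C [0.6213 0.002  0.0179] 0.0023658379621349403 px [0.6201 0.0019 0.018 ]
D [ 0.6268 -0.0786  0.0127] 0.0012664594561000808 px [ 0.6266 -0.0795  0.018 ]
stop0 [0.6112 0.0835 0.0164] 0.0013754265914508812 px [0.6103 0.0829 0.018 ]
top (446, 360) [ 0.1403 -0.7289  0.011 ] diam 0.1195
top (332, 241) [ 0.4398 -0.4424  0.011 ] diam 0.0557
top (302, 232) [ 0.4627 -0.3642  0.011 ] diam 0.0437
top (347, 214) [ 0.5098 -0.4819  0.011 ] diam 0.0394
top (321, 197) [ 0.5535 -0.4147  0.011 ] diam 0.0483
side (223, 277) [ 0.51   -0.4869  0.011 ] diam 0.0382
side (191, 260) [ 0.44   -0.4451  0.011 ] diam 0.0558
side (247, 253) [ 0.5538 -0.4177  0.011 ] diam 0.0478
side (208, 236) [ 0.4634 -0.3684  0.011 ] diam 0.0445
side (210, 173) [ 0.4321 -0.1145  0.011 ] diam 0.0619
side (136, 137) [0.1661 0.0874 0.011 ] diam 0.2744
side (221, 14) [0.2128 1.9991 0.011 ] diam 0.4167
(array([ 0.6191, -0.4858,  0.0178]), np.float64(0.005703306139408115))
racktop [ 0.8541 -0.0846  0.1473] 0.049988755806488226
rackL [0.7493 0.079  0.1014] 0.03887117035009945
stick [0.7878 0.0071 0.361 ] 0.04899201550641797
stick2 [ 0.7888 -0.0924  0.4044] 0.04793847011093921
microtop [ 0.368  -0.0452  0.3378] 0.002142505121983263
pad corner [ 0.6149 -0.155   0.0138] 0.07181429652298199
flask [ 0.8661 -0.4452  0.3957] 0.01903749032420157
```

The ring diameters sort cleanly:

| Ring | x (m) | y (m) |
|---|---|---|
| ring0 | 0.510 | -0.483 |
| ring1 | 0.463 | -0.366 |
| ring2 | 0.554 | -0.416 |
| ring3 | 0.440 | -0.443 |

Ball heights also come out plausible. Next I move above the balls with the jaws turned parallel to the rack front.

```bash
python3 -m creep '[[[1,207,-140,0,0,0,0],[1,207,-140,0,0,0,0],[1,207,-140,0,0,0,0],[1,207,-140,0,0,0,0],[1,207,-140,0,0,0,0]]]'
python3 -m creep '[[[1,207,-140,0,0,0,0],[1,207,-140,0,0,0,0],[1,207,-140,0,0,0,0],[1,207,-140,0,0,0,0],[1,207,-140,0,0,0,0]]]'
python3 -m creep '[[[1,117,-78,0,0,0,-0.5],[1,117,-78,0,0,0,-0.5],[1,117,-78,0,0,0,-0.5],[1,117,-78,0,0,0,-0.5],[1,117,-78,0,0,0,-0.5]]]'
python3 - <<'E'
from h import *
p=ctrl.camera_params("wrist");im=ctrl.get_image("wrist");cv2.imwrite("pics/w1.png",im[:,:,::-1])
import pickle;pickle.dump(p,open("w1.pkl","wb"))
s=ctrl.get_state();print(s["time"],s["position"],s["tool_rot"],p)
for n,X in dict(A=(.7023,-.0424,.02),B=(.692,-.1315,.019),C=(.6207,.002,.015),D=(.6267,-.079,.012)).items():print(n,proj("wrist",X,p))
E
```

```text
time: 0.6
position: [0.3716, -0.4047, 0.2222]
tool_rot: [-3.092, -0.553, 0.001]
ft_force: [0.2, -0.4, 0.1]
grip_width: 0.998
time: 1.1
position: [0.5171, -0.2019, 0.2224]
tool_rot: [3.092, 0.553, -0.001]
ft_force: [0.9, -0.6, -0.6]
grip_width: 0.998
time: 1.6
position: [0.5994, -0.0882, 0.2218]
tool_rot: [-2.857, -1.305, 0.001]
ft_force: [0.5, -1.1, 0.4]
grip_width: 1.001
1.65 [ 0.59892334 -0.09011043  0.22182684] [-2.85992948e+00 -1.29937825e+00  2.19799523e-03] {'K': array([[297.31863964,   0.        , 253.47907066],
       [  0.        , 297.31863964, 189.51814587],
       [  0.        ,   0.        ,   1.        ]]), 'pose': array([[ 0.75581053, -0.62308272, -0.20129176,  0.65453932],
       [-0.65478669, -0.72023928, -0.2291501 , -0.02404053],
       [-0.00219876,  0.30499723, -0.9523507 ,  0.38342721],
       [ 0.        ,  0.        ,  0.        ,  1.        ]])}
A (np.float64(294.0833297912207), np.float64(83.78817322429902))
B (np.float64(332.1639505477229), np.float64(144.3579506546423))
C (np.float64(219.36738566275284), np.float64(99.75447513587817))
D (np.float64(265.9769040576699), np.float64(144.83491782926117))
```

View pics/w1.png

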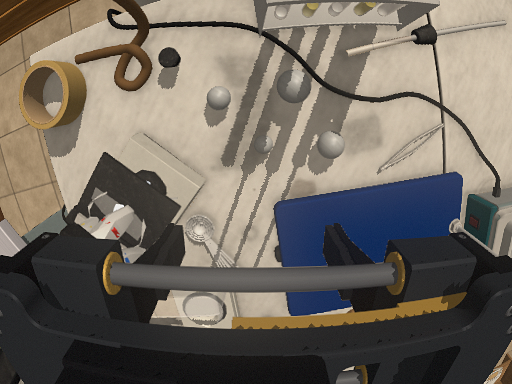

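The wrist view shows C at (218,97), A at (293,86), D at (263,143) and B at (331,145), all close to the predictions, with stopper0 at (169,57). Next I measure the circles.

```bash
cat > balls.py <<'E'
from h import *
def circ(im,uv,p,rng=(.010,.023),n="wrist",zs=None):
    "best Hough circle near uv -> pixel, radius px, world centre (z=radius), physical radius from angular size"
    s=6;w=26;x0,y0=int(uv[0])-w,int(uv[1])-w
    c=cv2.resize(im[max(y0,0):y0+2*w,x0:x0+2*w],None,fx=s,fy=s,interpolation=cv2.INTER_CUBIC);y0=max(y0,0)
    g=cv2.GaussianBlur(cv2.cvtColor(c,cv2.COLOR_BGR2GRAY),(0,0),4)
    h=cv2.HoughCircles(g,cv2.HOUGH_GRADIENT,1,20,param1=60,param2=12,minRadius=6*s,maxRadius=24*s)
    out=[]
    for x,y,r in (h[0] if h is not None else [])[:4]:
        u=(x0+(x+.5)/s-.5,y0+(y+.5)/s-.5);R_=.016
        for _ in range(4):
            X=plane(n,u,R_,p);d=np.linalg.norm(X-np.array(p["pose"])[:3,3]);R_=d*np.sin(r/s/p["K"][0][0])
        out.append((np.round(u,1),round(r/s,1),np.round(X,4),"D=%.1f"%(2000*R_)))
    return out
E
python3 - <<'E'
from balls import *
import pickle
p=pickle.load(open("w1.pkl","rb"));im=cv2.imread("pics/w1.png")
for n,u in dict(A=(293,86),B=(331,145),C=(218,97),D=(263,143)).items():
    for o in circ(im,u,p):print(n,*o)
cv2.imwrite("pics/w1c.png",cv2.resize(im[50:170,190:350],(800,600),interpolation=3))
s=ctrl.get_state();print(s["joint_positions"],s["position"])
print(circ(im,(169,57),p)[:1])
E
```

```text
A [291.8  85.2] 18.9 [ 0.6987 -0.0418  0.0231] D=46.3
A [288.3  83.2] 22.9 [ 0.6965 -0.0371  0.0276] D=55.2
A [295.7  85.7] 23.3 [ 0.7012 -0.0449  0.0281] D=56.3
A [293.8  89.3] 22.2 [ 0.6968 -0.047   0.0269] D=53.8
B [330.3 144.3] 14.1 [ 0.6902 -0.1302  0.0181] D=36.2
B [327.3 141.3] 18.2 [ 0.6891 -0.1233  0.023 ] D=45.9
B [318.5 159.2] 12.8 [ 0.6665 -0.1359  0.0166] D=33.1
B [322.8 159.2] 17.1 [ 0.6707 -0.1379  0.0218] D=43.7
C [218.   98.3] 12.3 [0.6206 0.0044 0.0153] D=30.6
C [219.7 112.7] 16.1 [ 0.6108 -0.0104  0.0198] D=39.6
C [215.3 110.3] 12.1 [ 0.6082 -0.0045  0.0151] D=30.2
C [221.8  98.7] 8.5 [0.6235 0.0013 0.0107] D=21.3
D [261.3 150. ] 12.9 [ 0.6184 -0.0796  0.0162] D=32.5
D [272.2 134.8] 6.2 [ 0.6407 -0.0749  0.0079] D=15.7
D [259.7 145.5] 10.2 [ 0.6202 -0.0743  0.0129] D=25.8
[ 0.56525164  0.27294562 -0.55422007  1.5513149   0.14592037  1.36020467
 -0.72102781] [ 0.59892334 -0.09011043  0.22182684]
[(array([168.3,  57.5], dtype=float32), np.float32(10.6), array([0.6093, 0.0872, 0.0138]), 'D=27.6')]
```

View pics/w1c.png

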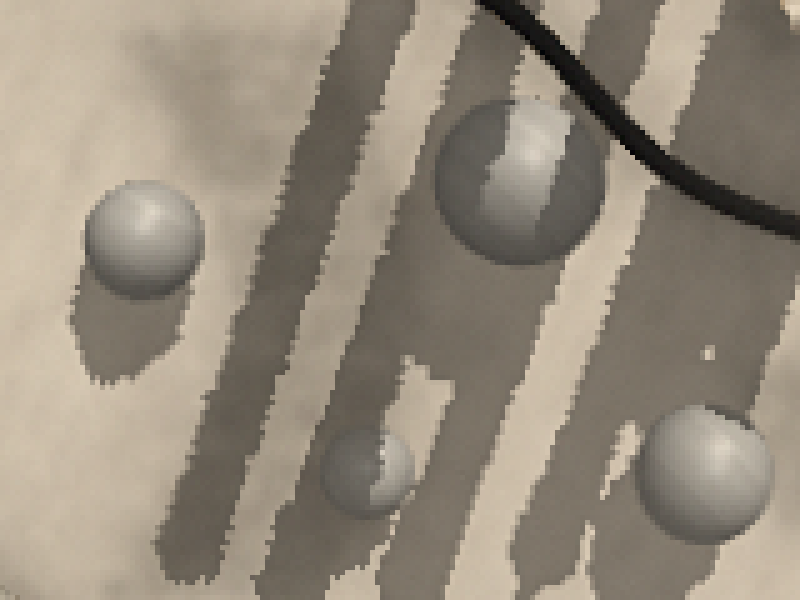

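The crop gives clean circles: A (520,181) r85 ≈ 42 mm is ball3, B (705,475) r68 ≈ 36 mm is ball2, C (144,239) r60 ≈ 30 mm is ball1, and D (367,472) r47 ≈ 24 mm is ball0. A black cable passes close to ball3's upper right.

Run:
```python
from h import *
import pickle
p=pickle.load(open("w1.pkl","rb"));P=ctrl.get_state()["position"]
for n,u,z in(("ball0",(263,144),.012),("ball1",(218.4,97.4),.015),("ball2",(330.6,144.6),.018),("ball3",(293.6,85.8),.021)):
    X=plane("wrist",u,z,p);print(n,X,"tool shift to tip z=.002:",shift(*(X[:2]-P[:2]),.002-P[2]))
```

```text
ball0 [ 0.62454544 -0.07573834  0.012     ] tool shift to tip z=.002: [ 28.  10. 220.]
ball1 [0.62176066 0.00499621 0.015     ] tool shift to tip z=.002: [ 87. -45. 220.]
ball2 [ 0.69031018 -0.13072758  0.018     ] tool shift to tip z=.002: [ 30.  96. 220.]
ball3 [ 0.70011353 -0.04386247  0.021     ] tool shift to tip z=.002: [102.  46. 220.]
```

```bash
python3 -m creep '[[[0.6,27,11,0,0,0,0],[0.6,27,11,50,0,0,0],[0.6,27,11,100,0,0,0],[0.6,27,11,140,0,0,0],[0.6,27,11,140,0,0,0]]]' 15
python3 - <<'E'
from h import *
p=ctrl.camera_params("wrist");im=ctrl.get_image("wrist");s=ctrl.get_state()
u=proj("wrist",(.6256,-.0773,.012),p);print(s["position"],u)
x,y=int(u[0]),int(u[1]);cv2.imwrite("pics/w2.png",im[max(y-100,0):y+100,max(x-133,0):x+133,::-1].repeat(2,0).repeat(2,1));print(max(x-133,0),max(y-100,0))
print(shift(0,0,.002-s["position"][2]))
E
```

```text
time: 2.15
position: [0.6196, -0.0789, 0.076]
tool_rot: [-2.857, -1.293, 0.018]
ft_force: [-0.6, 0.2, -0.3]
grip_width: 0.65
[ 0.62250896 -0.07857362  0.0799771 ] (np.float64(259.56783882627), np.float64(197.56103657978818))
126 97
[ 0.  0. 78.]
```

View pics/w2.png

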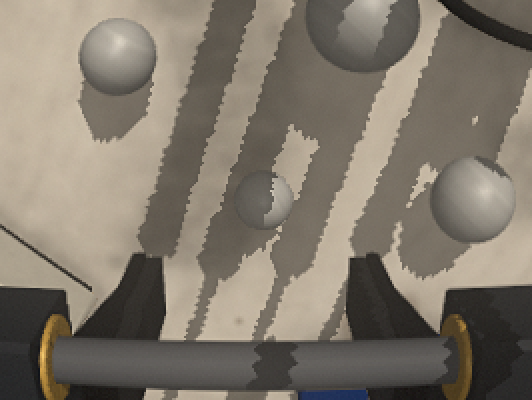

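The ball sits at crop (264,200), i.e. pixel (258,197), within 2 px of the prediction and centred between the fingers. Descend and grip.

```bash
python3 -m creep '[[[0.6,0,0,30,0,0,0],[0.6,0,0,60,0,0,0],[0.6,0,0,78,0,0,0],[0.6,0,0,78,0,0,0],[0.6,0,0,78,0,0,0]]]'
python3 -m creep '[[[0,0,0,0,0,0,0],[0,0,0,0,0,0,0],[0,0,0,0,0,0,0],[0,0,0,0,0,0,0],[0,0,0,0,0,0,0]]]' 15
python3 -m creep '[[[0,0,0,0,0,0,0],[0,0,0,-20,0,0,0],[0,0,0,-60,0,0,0],[0,0,0,-90,0,0,0],[0,0,0,-90,0,0,0]]]'
```

```text
time: 2.7
position: [0.6266, -0.0773, 0.0064]
tool_rot: [2.859, 1.299, 0.003]
ft_force: [0.9, -0.8, 0.4]
grip_width: 0.602
time: 3.2
position: [0.6255, -0.0769, 0.0049]
tool_rot: [2.859, 1.301, 0.001]
ft_force: [0.2, 0.8, 0.3]
grip_width: 0.262
time: 3.7
position: [0.6286, -0.0768, 0.0995]
tool_rot: [2.855, 1.299, 0.011]
ft_force: [-0.2, 0.5, -0.6]
grip_width: 0.26
```

```bash
python3 -m creep '[[[0,-191,88,-20,0,0,0],[0,-191,88,-40,0,0,0],[0,-191,88,-40,0,0,0],[0,-191,88,-40,0,0,0],[0,-191,88,-40,0,0,0]]]'
python3 -m creep '[[[0,-191,88,0,0,0,0],[0,-191,88,0,0,0,0],[0,-191,88,0,0,0,0],[0,-191,88,0,0,0,0],[0,-191,88,0,0,0,0]]]'
python3 -m creep '[[[0,0,0,0,0,0,0],[0,0,0,0,0,0,0]]]'
python3 - <<'E'
from h import *
import pickle
p=ctrl.camera_params("wrist");im=ctrl.get_image("wrist");s=ctrl.get_state();cv2.imwrite("pics/w3.png",im[:,:,::-1]);pickle.dump(p,open("w3.pkl","wb"))
print(s["position"],s["grip_width"])
for X in [(.510,-.484,.009),(.463,-.366,.01),(.554,-.416,.012),(.44,-.443,.0135)]:print(proj("wrist",X,p))
E
```

```text
time: 4.2
position: [0.5628, -0.2871, 0.1344]
tool_rot: [2.863, 1.286, -0.005]
ft_force: [-0.7, -0.4, -1.1]
grip_width: 0.26
time: 4.7
position: [0.501, -0.4886, 0.1325]
tool_rot: [2.865, 1.286, -0.009]
ft_force: [-0.6, -0.3, -1.1]
grip_width: 0.262
time: 4.9
position: [0.5078, -0.4781, 0.1335]
tool_rot: [-2.856, -1.302, -0.002]
ft_force: [0.7, 0.7, -0.6]
grip_width: 0.267
[ 0.50854722 -0.47730829  0.13396402] 0.2554943720074324
(np.float64(260.0016243585801), np.float64(186.06491800860942))
(np.float64(147.3401129343821), np.float64(130.82447106383816))
(np.float64(248.35589742487895), np.float64(105.55938393201768))
(np.float64(182.34360999288106), np.float64(201.25766487367892))
```

View pics/w3.png

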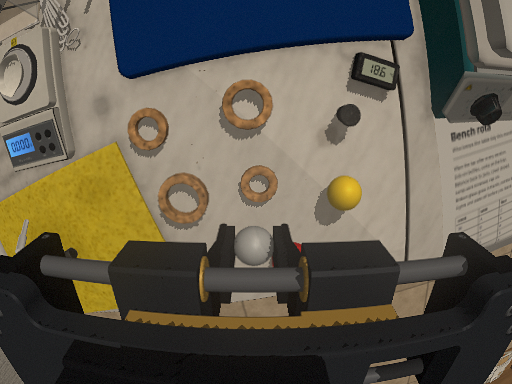

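The wrist view shows the ball held at (253,245), and the rings at (258,185) ring0, (148,129) ring1, (246,104) ring2 and (183,199) ring3, all within about 2 px of the predictions.

Run:
```python
from h import *
import pickle
p=pickle.load(open("w3.pkl","rb"));im=cv2.imread("pics/w3.png")
hs=cv2.cvtColor(im,cv2.COLOR_BGR2HSV);m=cv2.inRange(hs,(5,70,90),(19,255,255))
cs,h=cv2.findContours(m,cv2.RETR_CCOMP,cv2.CHAIN_APPROX_NONE)
H={0:.009,1:.0105,2:.012,3:.0135}
for i,u in enumerate([(258,185),(148,129),(246,104),(183,199)]):
    for k,c in enumerate(cs):
        if len(c)<15:continue
        (x,y),(a,b),_=cv2.fitEllipse(c)
        if abs(x-u[0])+abs(y-u[1])<8 and a>8:
            Q=np.array([plane("wrist",q[0],H[i],p) for q in c.astype(float)]).astype(np.float32)[:,:2]
            (cx,cy),(da,db),_=cv2.fitEllipse(Q*1000);print(i,"outer" if h[0][k][3]<0 else "hole",round(cx,1),round(cy,1),round(da,1),round(db,1))
s=ctrl.get_state();P=s["position"];print(P)
X=plane("wrist",(253,245),P[2]+.0095,p);print("ball",X,"tool",shift(*(X-P)))
```

```text
0 outer 510.6 -481.2 36.9 38.2
0 hole 511.0 -481.2 19.0 20.9
1 outer 464.4 -363.8 41.0 44.1
1 hole 464.7 -363.6 23.1 27.0
2 outer 554.0 -414.0 46.7 46.9
2 hole 554.4 -413.6 30.7 30.9
3 outer 442.1 -440.9 52.0 55.8
3 hole 443.0 -440.4 30.8 35.6
[ 0.50854722 -0.47730829  0.13396402]
ball [ 0.5086951  -0.4756131   0.14346402] tool [ 1. -1. -9.]
```

```bash
python3 -m creep '[[[0,-1,3,40,0,0,0],[0,-1,3,80,0,0,0],[0,-1,3,105,0,0,0],[0,-1,3,112,0,0,0],[0,-1,3,112,0,0,0]]]'
python3 -m creep '[[[0,0,0,0,0,0,0],[0,0,0,0,0,0,0]]]'
python3 - <<'E'
from h import *
p=ctrl.camera_params("wrist");s=ctrl.get_state();print(s["position"])
E
```

```text
time: 5.45
position: [0.5094, -0.4807, 0.0218]
tool_rot: [-2.856, -1.304, -0.0]
ft_force: [0.1, 0.4, 0.1]
grip_width: 0.263
time: 5.65
position: [0.5101, -0.4838, 0.0251]
tool_rot: [2.856, 1.3, 0.002]
ft_force: [0.4, -0.3, -0.6]
grip_width: 0.259
[ 0.5101458  -0.48378736  0.02508308]
```

```bash
python3 -m creep '[[[0,0,0,5,0,0,0],[0,0,0,10,0,0,0],[0,0,0,10,0,0,0],[0,0,0,10,0,0,0]]]'
python3 -m creep '[[[0.3,0,0,0,0,0,0],[0.35,0,0,0,0,0,0],[0.4,0,0,0,0,0,0],[0.45,0,0,0,0,0,0],[0.45,0,0,0,0,0,0]]]'
python3 -m creep '[[[0.5,0,0,-30,0,0,0],[0.5,0,0,-60,0,0,0],[0.5,0,0,-110,0,0,0],[0.5,0,0,-110,0,0,0],[0.5,0,0,-110,0,0,0]]]'
python3 - <<'E'
from h import *
p=ctrl.camera_params("wrist");im=ctrl.get_image("wrist");cv2.imwrite("pics/w4.png",im[80:260,100:340,::-1].repeat(2,0).repeat(2,1))
s=ctrl.get_state();print(s["position"],s["joint_positions"])
E
```

```text
time: 6.05
position: [0.5083, -0.4831, 0.0122]
tool_rot: [-2.859, -1.3, 0.0]
ft_force: [0.9, -0.4, -0.5]
grip_width: 0.263
time: 6.55
position: [0.5086, -0.4832, 0.0127]
tool_rot: [2.859, 1.301, 0.0]
ft_force: [-0.6, -0.4, -0.0]
grip_width: 0.436
time: 7.05
position: [0.5096, -0.4839, 0.1249]
tool_rot: [2.856, 1.299, 0.002]
ft_force: [0.8, -0.8, -1.5]
grip_width: 0.497
[ 0.5084754  -0.48318857  0.12275877] [ 0.99223073  0.5141056  -0.37842826  1.41742169  0.19325858  1.2461666
 -0.1202864 ]
```

View pics/w4.png

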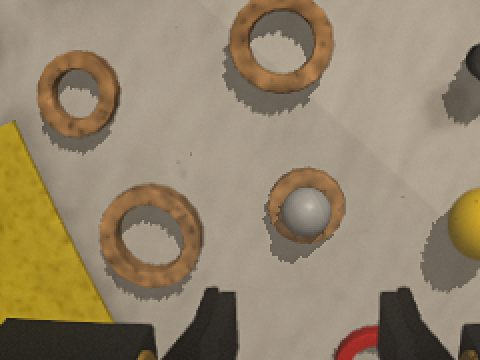

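Ball0 sits in ring0's hole: ball at crop (306,212), ring at (307,205). Before reaching for ball1 I check where the microscope base is.

Run:
```python
from h import *
import pickle
p=pickle.load(open("w1.pkl","rb"))
for z in(0,.03,.05,.1):print(z,plane("wrist",(148,135),z,p),plane("wrist",(205,180),z,p),plane("wrist",(102,155),z,p),"top",plane("top",(158,206),z),plane("top",(187,204),z))
print(tri((187,204),(248,155)))
P=ctrl.get_state()["position"];print(shift(.6213-P[0],.004-P[1],0))
```

```text
0 [0.51647171 0.03510923 0.        ] [ 0.53273784 -0.06315443  0.        ] [0.44310967 0.06530018 0.        ] top [0.52939257 0.01407447 0.        ] [ 0.53484862 -0.06225124  0.        ]
0.03 [0.52727435 0.03048125 0.03      ] [ 0.5422678  -0.06009409  0.03      ] [0.45965229 0.05831001 0.03      ] top [0.52786032 0.00636685 0.03      ] [ 0.53315506 -0.06770228  0.03      ]
0.05 [0.53447612 0.02739593 0.05      ] [ 0.5486211  -0.05805386  0.05      ] [0.4706807  0.05364989 0.05      ] top [0.52683882 0.00122843 0.05      ] [ 0.53202602 -0.07133631  0.05      ]
0.1 [0.55248053 0.01968264 0.1       ] [ 0.56450436 -0.0529533   0.1       ] [0.49825173 0.04199961 0.1       ] top [ 0.52428506 -0.01161761  0.1       ] [ 0.52920342 -0.08042138  0.1       ]
(array([ 0.53348618, -0.07061425,  0.04687352]), np.float64(0.002578186661539639))
[ 441. -235.   -0.]
```

Run:
```python
from h import *
import pickle
p=pickle.load(open("w1.pkl","rb"))
for b in((316,118),(313,148),(312,140)):print(tri((151,133),b))
for z in(0,.02,.05,.08,.1):print(z,plane("top",(151,133),z),plane("wrist",(262,33),z,p))
im=cv2.imread("pics/top0.png")[60:150,100:220];cv2.imwrite("pics/rk.png",np.hstack([cv2.resize(im,(400,300),interpolation=3),cv2.resize(cv2.imread("pics/side0.png")[80:170,290:410],(400,300),interpolation=3)]))
```

```text
(array([0.70837537, 0.00301411, 0.12671618]), np.float64(0.026923673268903516))
(array([0.72340714, 0.03324834, 0.01698521]), np.float64(0.004038926367051364))
(array([0.7163677 , 0.02446486, 0.0484795 ]), np.float64(0.005311880954771113))
0 [0.72547822 0.0378512  0.        ] [0.71727272 0.03325533 0.        ]
0.02 [0.72059185 0.03224415 0.02      ] [0.71400047 0.03026671 0.02      ]
0.05 [0.71326229 0.02383356 0.05      ] [0.7090921  0.02578379 0.05      ]
0.08 [0.70593274 0.01542297 0.08      ] [0.70418374 0.02130086 0.08      ]
0.1 [0.70104637 0.00981592 0.1       ] [0.70091149 0.01831224 0.1       ]
```

View pics/rk.png

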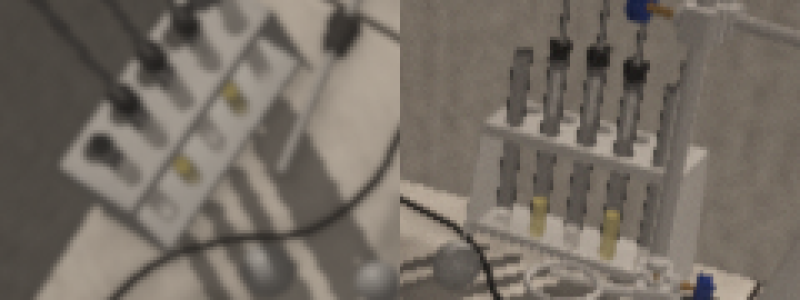

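The rack's base corner is about (0.722,0.033), with tubes and thermometers behind it. The wrist camera leads on that side, so I turn the tool a half turn over the blue pad and approach ball1 with the camera facing away from the rack.

```bash
python3 -m creep '[[[0.6,220,-117,-50,0,0,0],[0.6,220,-117,-50,0,0,0],[0.6,220,-117,-50,0,0,0],[0.6,220,-117,-50,0,0,0],[0.6,220,-117,-50,0,0,0]]]'
for i in 1 2 3 4; do python3 -m creep '[[[0.6,0,0,0,0,0,-0.7],[0.6,0,0,0,0,0,-0.7],[0.6,0,0,0,0,0,-0.7],[0.6,0,0,0,0,0,-0.7],[0.6,0,0,0,0,0,-0.7]]]' | grep rot; done
python3 - <<'E'
from h import *
s=ctrl.get_state();P=s["position"];print(s["time"],P,s["joint_positions"],shift(.6213-P[0],.0035-P[1],0))
print(R.from_rotvec(s["tool_rot"]).as_matrix().round(3))
E
```

```text
time: 7.6
position: [0.563, -0.2422, 0.1701]
tool_rot: [-2.858, -1.3, 0.003]
ft_force: [1.7, 0.4, -0.4]
grip_width: 0.599
tool_rot: [-2.232, -2.206, 0.002]
tool_rot: [-1.34, -2.838, -0.0]
tool_rot: [-0.286, -3.125, -0.002]
tool_rot: [0.803, -3.035, -0.004]
9.6 [ 0.562919   -0.24408262  0.16976865] [ 1.10202606  0.42685415 -0.94085903  1.58836472  0.35224953  1.31083402
  2.19959477] [-173.  186.    0.]
[[-0.869 -0.495 -0.003]
 [-0.495  0.869  0.002]
 [ 0.001  0.003 -1.   ]]
```

```bash
python3 -m creep '[[[0.6,-173,186,0,0,0,0],[0.6,-173,186,0,0,0,0],[0.6,-173,186,0,0,0,0],[0.6,-173,186,0,0,0,0],[0.6,-173,186,0,0,0,0]]]'
python3 -m creep '[[[0.6,-1,1,40,0,0,0],[0.6,-1,1,80,0,0,0],[0.6,-1,1,90,0,0,0],[0.6,-1,1,90,0,0,0],[0.6,-1,1,90,0,0,0]]]'
python3 - <<'E'
from h import *
p=ctrl.camera_params("wrist");im=ctrl.get_image("wrist");s=ctrl.get_state();print(s["position"],s["joint_positions"])
u=proj("wrist",(.6213,.0035,.015),p);print(u)
cv2.imwrite("pics/w5.png",im[:,:,::-1])
import pickle;pickle.dump(p,open("w5.pkl","wb"))
E
```

```text
time: 10.1
position: [0.6219, 0.0001, 0.1699]
tool_rot: [0.795, -3.037, -0.001]
ft_force: [1.2, -0.5, -0.5]
grip_width: 0.6
time: 10.6
position: [0.6237, -0.0003, 0.0827]
tool_rot: [-0.794, 3.038, 0.0]
ft_force: [-0.2, 0.2, 0.4]
grip_width: 0.601
[ 6.24257895e-01 -2.21114607e-04  8.34308420e-02] [ 0.67433398  0.54191663 -0.93392728  1.65493479  0.46505645  1.18119662
  1.71069376]
(np.float64(257.8822127208164), np.float64(201.66487888853652))
```

View pics/w5.png

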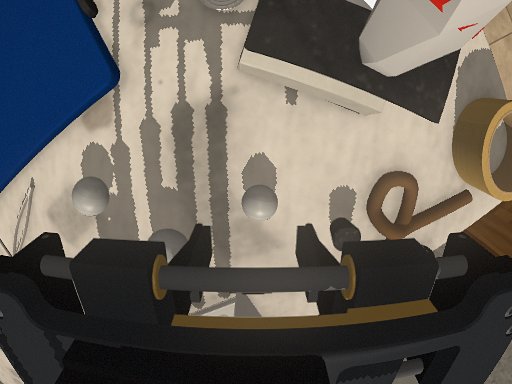

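Ball1 is at (260,202), 2 px from the prediction, centred between the fingers. Stopper0, at (344,232), clears the right finger.

Run:
```python
from h import *
import pickle
p=pickle.load(open("w5.pkl","rb"));X=plane("wrist",(260,202),.015,p);P=ctrl.get_state()["position"];print(X,P,shift(*(X[:2]-P[:2]),.003-P[2]))
```

```text
[0.62070456 0.00516191 0.015     ] [ 6.24257895e-01 -2.21114607e-04  8.34308420e-02] [ 1.  7. 80.]
```

```bash
python3 -m creep '[[[0.6,1,6,20,0,0,0],[0.55,1,6,60,0,0,0],[0.55,1,6,80,0,0,0],[0.55,1,6,80,0,0,0],[0.55,1,6,80,0,0,0]]]'
python3 -m creep '[[[0,0,0,0,0,0,0],[0,0,0,0,0,0,0],[0,0,0,0,0,0,0],[0,0,0,0,0,0,0],[0,0,0,0,0,0,0]]]' 20
python3 -m creep '[[[0,0,0,0,0,0,0],[0,0,0,-30,0,0,0],[0,0,0,-80,0,0,0],[0,0,0,-130,0,0,0],[0,0,0,-130,0,0,0]]]'
python3 - <<'E'
from h import *
for i in range(3):
    p=ctrl.camera_params("wrist");im=ctrl.get_image("wrist");s=ctrl.get_state();P=s["position"];print(P,s["grip_width"])
print(s["joint_positions"],shift(.5629-P[0],-.2441-P[1],0))
E
```

```text
time: 11.15
position: [0.6207, 0.0045, 0.0034]
tool_rot: [-0.794, 3.037, -0.001]
ft_force: [0.6, -0.3, 0.4]
grip_width: 0.551
time: 11.65
position: [0.6197, 0.0044, 0.0022]
tool_rot: [-0.795, 3.038, -0.001]
ft_force: [0.4, -0.5, 1.4]
grip_width: 0.33
time: 12.15
position: [0.6234, 0.0062, 0.1388]
tool_rot: [-0.794, 3.028, -0.004]
ft_force: [0.5, 0.2, -0.1]
grip_width: 0.333
[0.62145491 0.00552117 0.13527928] 0.3302429584255194
[0.61971716 0.00489007 0.13265116] 0.3266034104008224
[0.61860336 0.00444676 0.13096271] 0.33372702638117974
[ 0.69581188  0.48859579 -0.96809053  1.62038727  0.41892913  1.25741689
  1.7329603 ] [ 170. -189.    0.]
```

```bash
python3 -m creep '[[[0,80,-61,-20,0,0,0],[0,159,-122,-20,0,0,0.2],[0,159,-122,-20,0,0,0.4],[0,159,-122,-20,0,0,0.6],[0,159,-122,-20,0,0,0.7]]]'
python3 -m creep '[[[0,0,0,0,0,0,0],[0,0,0,0,0,0,0]]]'
python3 - <<'E'
from h import *
P=[]
for i in range(3):
    ctrl.get_image("wrist");s=ctrl.get_state();P.append(s["position"])
P=P[-1];print(P,s["joint_positions"],shift(.4642-P[0],-.365-P[1],0))
E
```

```text
time: 12.8
position: [0.5354, -0.1896, 0.1491]
tool_rot: [-0.168, -3.131, 0.006]
ft_force: [-0.2, -0.2, -1.3]
grip_width: 0.331
time: 13.0
position: [0.5399, -0.178, 0.1504]
tool_rot: [-0.13, -3.137, -0.003]
ft_force: [0.3, 0.6, -0.7]
grip_width: 0.324
[ 0.54076971 -0.17737346  0.15113005] [ 1.01787107  0.3080452  -0.876149    1.72391621  0.24876222  1.22764017
  1.5684799 ] [  61. -193.   -0.]
```

```bash
python3 -m creep '[[[0,15,-48,0,0,0,0],[0,30,-96,0,0,0,0],[0,46,-144,0,0,0,0],[0,61,-193,20,0,0,0],[0,61,-193,60,0,0,0]]]'
python3 -m creep '[[[0,0,0,30,0,0,0],[0,0,0,30,0,0,0],[0,0,0,30,0,0,0]]]'
python3 - <<'E'
from h import *
P=[]
for i in range(4):
    p=ctrl.camera_params("wrist");im=ctrl.get_image("wrist");s=ctrl.get_state();P.append(s["position"])
P=P[-1];print(P,s["joint_positions"],shift(.4642-P[0],-.365-P[1],.013-P[2]))
cv2.imwrite("pics/w6.png",im[60:300,100:420,::-1].repeat(2,0).repeat(2,1));print(proj("wrist",(.4642,-.365,.0105),p))
import pickle;pickle.dump(p,open("w6.pkl","wb"))
E
```

```text
time: 13.65
position: [0.4617, -0.3757, 0.0939]
tool_rot: [0.149, 3.134, -0.014]
ft_force: [-0.4, -0.7, -2.0]
grip_width: 0.329
time: 13.95
position: [0.4638, -0.365, 0.062]
tool_rot: [0.133, 3.139, 0.002]
ft_force: [1.0, -0.4, -0.3]
grip_width: 0.332
[ 0.46451595 -0.36670849  0.06391583] [ 1.23829409  0.42508286 -0.74685283  1.75925127  0.32419408  1.08046389
  1.86641063] [ 1.  2. 51.]
(np.float64(254.53796754291443), np.float64(207.8433272909461))
```

View pics/w6.png

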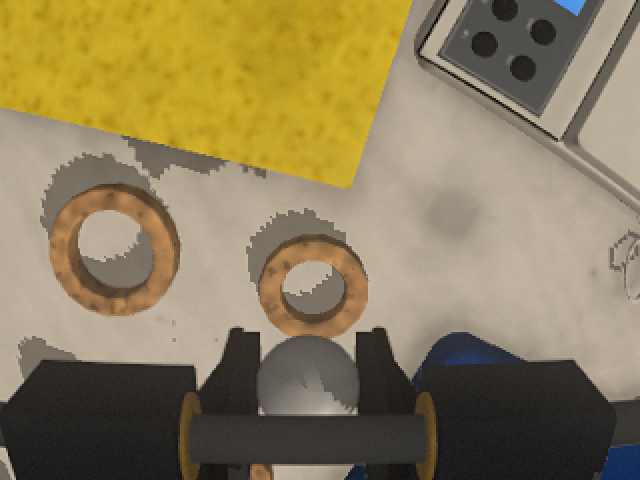

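Run:
```python
from h import *
import pickle
p=pickle.load(open("w6.pkl","rb"));s=ctrl.get_state();P=s["position"]
X=plane("wrist",(257,203.5),.0105,p);B=plane("wrist",(253.3,251.5),P[2]+.0125,p);print(X,B,P,shift(*(X[:2]-P[:2]),0),shift(*(B[:2]-P[:2]),0),shift(*(X-B)))
```

```text
[ 0.4607756  -0.36280341  0.0105    ] [ 0.46534443 -0.3658686   0.07641583] [ 0.46451595 -0.36670849  0.06391583] [ 4.  4. -0.] [-1.  1. -0.] [ 5.  3. 66.]
```

```bash
python3 -m creep '[[[0,3,2,20,0,0,0],[0,3,2,40,0,0,0],[0,3,2,50,0,0,0],[0,3,2,50,0,0,0],[0,3,2,50,0,0,0]]]'
python3 -m creep '[[[0.36,0,0,0,0,0,0],[0.40,0,0,0,0,0,0],[0.45,0,0,0,0,0,0],[0.5,0,0,0,0,0,0],[0.5,0,0,0,0,0,0]]]'
python3 -m creep '[[[0.55,0,0,-40,0,0,0],[0.55,0,0,-80,0,0,0],[0.55,0,0,-130,0,0,0],[0.55,0,0,-130,0,0,0],[0.55,0,0,-130,0,0,0]]]'
python3 - <<'E'
from h import *
p=ctrl.camera_params("wrist");im=ctrl.get_image("wrist")
cv2.imwrite("pics/w7.png",im[60:300,100:420,::-1].repeat(2,0).repeat(2,1))
P=ctrl.get_state()["position"];print(P,shift(.6908-P[0],-.131-P[1],0))
import pickle;pickle.dump(p,open("w7.pkl","wb"))
E
```

```text
time: 14.65
position: [0.4607, -0.3645, 0.0127]
tool_rot: [0.137, 3.137, -0.002]
ft_force: [0.1, -0.0, -0.7]
grip_width: 0.327
time: 15.15
position: [0.46, -0.3643, 0.0118]
tool_rot: [0.138, 3.138, -0.0]
ft_force: [-0.9, 0.6, 0.8]
grip_width: 0.482
time: 15.65
position: [0.4606, -0.3649, 0.1432]
tool_rot: [0.138, 3.137, -0.004]
ft_force: [-1.2, 0.0, -0.0]
grip_width: 0.551
[ 0.45963326 -0.364253    0.14152572] [-210.  253.   -0.]
```

View pics/w7.png

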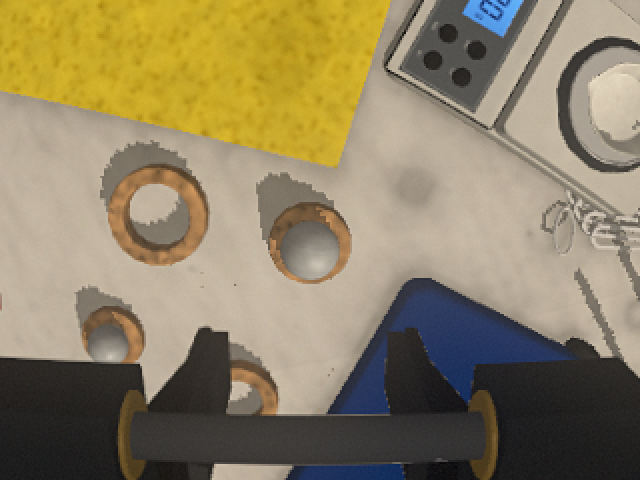

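Ball1 sits in ring1: ball at crop (310,250), ring at (310,243). Ball0 is still in ring0 at (107,343). Now to ball2.

```bash
python3 -m creep '[[[0.65,-106,126,0,0,0,0],[0.65,-106,126,0,0,0,0],[0.65,-106,126,0,0,0,0],[0.65,-106,126,0,0,0,0],[0.65,-106,126,0,0,0,0]]]'
python3 -m creep '[[[0.65,-106,126,0,0,0,0],[0.65,-106,126,0,0,0,0],[0.65,-106,126,0,0,0,0],[0.65,-106,126,20,0,0,0],[0.65,-106,126,50,0,0,0]]]'
python3 -m creep '[[[0.65,0,0,0,0,0,0],[0.65,0,0,0,0,0,0],[0.65,0,0,0,0,0,0]]]'
python3 - <<'E'
from balls import *
p=ctrl.camera_params("wrist");im=ctrl.get_image("wrist")[:,:,::-1].copy();cv2.imwrite("pics/w8.png",im)
s=ctrl.get_state();P=s["position"];print(P,s["tool_rot"],s["joint_positions"])
u=proj("wrist",(.691,-.1315,.018),p);print(u)
for o in circ(im,u,p):print(*o,shift(*(o[2][:2]-P[:2]),.01-P[2]))
u=proj("wrist",(.7005,-.0435,.021),p);print(u)
for o in circ(im,u,p):print(*o)
E
```

```text
time: 16.2
position: [0.5776, -0.2436, 0.1398]
tool_rot: [-0.127, -3.137, -0.005]
ft_force: [-0.5, -0.8, 0.4]
grip_width: 0.65
time: 16.7
position: [0.695, -0.1293, 0.0915]
tool_rot: [0.132, 3.136, 0.002]
ft_force: [-0.7, -0.8, -0.3]
grip_width: 0.65
time: 17.0
position: [0.6933, -0.1338, 0.0929]
tool_rot: [0.142, 3.137, -0.002]
ft_force: [1.3, -0.9, -0.3]
grip_width: 0.651
[ 0.69364265 -0.13347551  0.09336061] [ 1.41034758e-01  3.13642022e+00 -1.61599570e-03] [ 0.67860375  0.64435637 -0.77429232  1.4217953   0.45833739  1.25802478
  1.34615895]
(np.float64(255.2152688457677), np.float64(196.78321530093092))
[257.2 196. ] 21.9 [ 0.6903 -0.1298  0.0184] D=36.7 [ 4.  3. 83.]
[252.5 196. ] 17.3 [ 0.6912 -0.1338  0.0147] D=29.5 [ 3. -0. 83.]
[262.2 189.5] 12.8 [ 0.6874 -0.1251  0.011 ] D=21.9 [ 7.  8. 83.]
[265.7 185. ] 7.0 [ 0.6851 -0.1218  0.0061] D=12.3 [10. 11. 83.]
(np.float64(357.0211087417016), np.float64(199.3190069730828))
[357.8 202. ] 20.6 [ 0.7041 -0.0418  0.0185] D=37.0
[362.7 205.5] 14.7 [ 0.7099 -0.0352  0.0137] D=27.3
[367.8 209.2] 8.5 [ 0.7165 -0.0277  0.0081] D=16.3
[379.  223.8] 9.9 [ 0.7324 -0.0156  0.0099] D=19.7
```

```bash
python3 -m creep '[[[0.65,3,3,30,0,0,0],[0.65,3,3,60,0,0,0],[0.65,3,3,83,0,0,0],[0.65,3,3,83,0,0,0],[0.65,3,3,83,0,0,0]]]'
python3 -m creep '[[[0,0,0,0,0,0,0],[0,0,0,0,0,0,0],[0,0,0,0,0,0,0],[0,0,0,0,0,0,0],[0,0,0,0,0,0,0]]]' 30
python3 -m creep '[[[0,0,0,0,0,0,0],[0,0,0,-30,0,0,0],[0,0,0,-80,0,0,0],[0,0,0,-120,0,0,0],[0,0,0,-120,0,0,0]]]'
python3 - <<'E'
from h import *
for i in range(4):
    ctrl.get_image("wrist");s=ctrl.get_state();P=s["position"]
print(P,s["grip_width"],shift(.5538-P[0],-.415-P[1],0))
E
```

```text
time: 17.55
position: [0.6911, -0.1292, 0.0101]
tool_rot: [0.139, 3.137, -0.001]
ft_force: [-0.4, -0.4, 1.2]
grip_width: 0.649
time: 18.05
position: [0.6911, -0.1289, 0.0097]
tool_rot: [0.138, 3.137, -0.001]
ft_force: [0.0, -0.0, 4.3]
grip_width: 0.397
time: 18.55
position: [0.6941, -0.1278, 0.1354]
tool_rot: [0.137, 3.129, -0.001]
ft_force: [1.1, 0.2, -1.9]
grip_width: 0.397
[ 0.68895957 -0.12861401  0.12621874] 0.39396214594434664 [ 110. -297.    0.]
```

```bash
python3 -m creep '[[[0,56,-148,0,0,0,0],[0,56,-148,0,0,0,0],[0,56,-148,0,0,0,0],[0,56,-148,0,0,0,0],[0,56,-148,0,0,0,0]]]'
python3 -m creep '[[[0,55,-148,0,0,0,0],[0,55,-148,0,0,0,0],[0,55,-148,0,0,0,0],[0,55,-148,20,0,0,0],[0,55,-148,50,0,0,0]]]'
python3 -m creep '[[[0,0,0,0,0,0,0],[0,0,0,0,0,0,0],[0,0,0,0,0,0,0]]]'
cat > rings.py <<'E'
from h import *
def ring(uv,H,p,im):
    m=cv2.inRange(cv2.cvtColor(im,cv2.COLOR_BGR2HSV),(5,70,90),(19,255,255));cs,h=cv2.findContours(m,cv2.RETR_CCOMP,cv2.CHAIN_APPROX_NONE)
    for k,c in enumerate(cs):
        if len(c)<15:continue
        (x,y),(a,b),_=cv2.fitEllipse(c)
        if np.hypot(x-uv[0],y-uv[1])<14 and a>8:
            Q=np.array([plane("wrist",q[0],H,p) for q in c.astype(float)]).astype(np.float32)[:,:2]
            print("outer" if h[0][k][3]<0 else "hole",np.round(cv2.fitEllipse(Q*1000)[:2],1).tolist(),(round(x,1),round(y,1)))
E
python3 - <<'E'
from rings import *
for i in range(3):
    p=ctrl.camera_params("wrist");im=ctrl.get_image("wrist")[:,:,::-1].copy();s=ctrl.get_state();P=s["position"];print(P)
cv2.imwrite("pics/w9.png",im)
u=proj("wrist",(.5535,-.4148,.012),p);print(u);ring(u,.012,p,im)
print(shift(.5532-P[0],-.4146-P[1],.016-P[2]))
E
```

```text
time: 19.25
position: [0.6188, -0.2748, 0.126]
tool_rot: [-0.147, -3.134, -0.0]
ft_force: [-0.7, 1.9, -2.4]
grip_width: 0.395
time: 19.75
position: [0.5542, -0.4157, 0.0787]
tool_rot: [0.143, 3.136, -0.002]
ft_force: [0.4, 0.1, -2.8]
grip_width: 0.399
time: 20.05
position: [0.556, -0.412, 0.0801]
tool_rot: [0.133, 3.137, -0.0]
ft_force: [-0.3, 0.1, -1.4]
grip_width: 0.395
[ 0.55593469 -0.4125507   0.08048488]
[ 0.55567339 -0.41296178  0.08051641]
[ 0.55533095 -0.41331561  0.08037841]
(np.float64(250.2118538828881), np.float64(199.82764982749742))
outer [[550.2, -413.9], [44.4, 48.3]] (251.0, 195.2)
hole [[551.4, -413.8], [27.6, 29.1]] (251.2, 197.0)
[ 2. -1. 64.]
```

```bash
python3 -m creep '[[[0,2,-1,25,0,0,0],[0,2,-1,50,0,0,0],[0,2,-1,60,0,0,0],[0,2,-1,65,0,0,0],[0,2,-1,65,0,0,0]]]'
python3 -m creep '[[[0.42,0,0,0,0,0,0],[0.45,0,0,0,0,0,0],[0.5,0,0,0,0,0,0],[0.55,0,0,0,0,0,0],[0.55,0,0,0,0,0,0]]]'
python3 -m creep '[[[0.6,0,0,-40,0,0,0],[0.6,0,0,-80,0,0,0],[0.6,0,0,-130,0,0,0],[0.6,0,0,-130,0,0,0],[0.6,0,0,-130,0,0,0]]]'
python3 - <<'E'
from h import *
p=ctrl.camera_params("wrist");im=ctrl.get_image("wrist")
cv2.imwrite("pics/w10.png",im[60:300,100:420,::-1].repeat(2,0).repeat(2,1))
s=ctrl.get_state();P=s["position"];print(P,s["joint_positions"],shift(.7015-P[0],-.043-P[1],0))
E
```

```text
time: 20.7
position: [0.5531, -0.4146, 0.0147]
tool_rot: [0.137, 3.137, -0.001]
ft_force: [0.7, -0.6, -1.5]
grip_width: 0.394
time: 21.2
position: [0.5518, -0.4146, 0.014]
tool_rot: [-0.138, -3.139, 0.0]
ft_force: [-0.8, -0.0, -0.7]
grip_width: 0.54
time: 21.7
position: [0.5528, -0.4149, 0.1457]
tool_rot: [0.138, 3.136, -0.004]
ft_force: [-0.3, 0.3, -0.3]
grip_width: 0.6
[ 0.55171244 -0.41451871  0.14375399] [ 1.13346546  0.55997162 -0.75620104  1.41750303  0.38679497  1.3155315
  1.83974063] [-117.  383.   -0.]
```

View pics/w10.png

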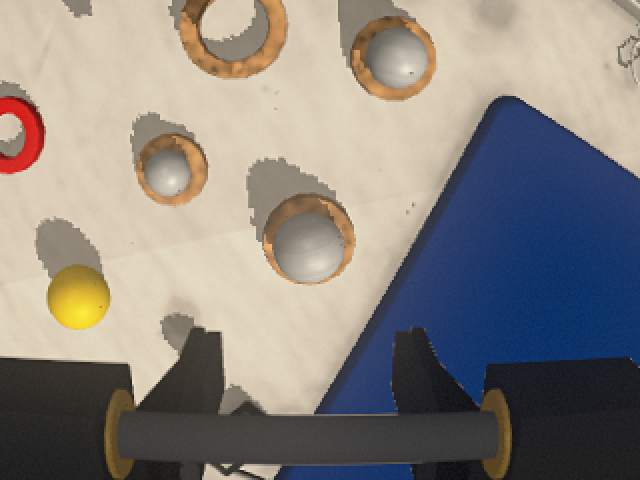

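Ball2 sits in ring2: ball at crop (308,248), ring at (309,240). Ball1 (397,57) and ball0 (168,173) are still seated. For ball3 I turn the jaws parallel to the rack and keep the tips at 13 mm so they clear the cable.

```bash
python3 -m creep '[[[0.75,-58,192,0,0,0,-0.1],[0.75,-58,192,0,0,0,-0.2],[0.75,-58,192,0,0,0,-0.3],[0.75,-58,192,0,0,0,-0.45],[0.75,-58,192,0,0,0,-0.5]]]'
python3 -m creep '[[[0.75,0,0,0,0,0,-0.15],[0.75,0,0,0,0,0,-0.3],[0.75,0,0,0,0,0,-0.44],[0.75,0,0,0,0,0,-0.44],[0.75,0,0,0,0,0,-0.44]]]'
python3 - <<'E'
from h import *
for i in range(3):ctrl.get_image("wrist");s=ctrl.get_state();P=s["position"];print(P)
print(s["joint_positions"],R.from_rotvec(s["tool_rot"]).as_matrix().round(3)[:2,:2],shift(.7015-P[0],-.043-P[1],0))
E
```

```text
time: 22.25
position: [0.6284, -0.2163, 0.1426]
tool_rot: [-0.67, 3.068, 0.011]
ft_force: [0.8, 1.6, 0.9]
grip_width: 0.746
time: 22.75
position: [0.6257, -0.2282, 0.1422]
tool_rot: [1.293, -2.862, -0.003]
ft_force: [-0.3, -0.2, -1.3]
grip_width: 0.749
[ 0.62591451 -0.2282518   0.14262768]
[ 0.62607674 -0.22830299  0.14296237]
[ 0.62624302 -0.22829924  0.14325776]
[ 0.99826688  0.59434225 -0.98093124  1.47906535  0.4990975   1.33505525
  2.40118134] [[-0.66  -0.752]
 [-0.752  0.66 ]] [-189.   66.   -0.]
```

```bash
python3 -m creep '[[[0.75,-47,16,0,0,0,0],[0.75,-94,33,0,0,0,0],[0.75,-141,50,0,0,0,0],[0.75,-189,66,0,0,0,0],[0.75,-189,66,20,0,0,0]]]'
python3 -m creep '[[[0.75,0,0,30,0,0,0],[0.75,0,0,30,0,0,0],[0.75,0,0,30,0,0,0],[0.75,0,0,30,0,0,0]]]'
python3 - <<'E'
from balls import *
for i in range(2):
    p=ctrl.camera_params("wrist");im=ctrl.get_image("wrist")[:,:,::-1].copy();s=ctrl.get_state();P=s["position"];print(P)
print(s["joint_positions"]);cv2.imwrite("pics/w11.png",im)
u=proj("wrist",(.7015,-.043,.021),p);print(u)
for o in circ(im,u,p):print(*o,shift(*(o[2][:2]-P[:2]),.013-P[2]))
E
```

```text
time: 23.4
position: [0.7039, -0.0294, 0.1273]
tool_rot: [-1.312, 2.844, 0.005]
ft_force: [0.4, 0.7, 0.1]
grip_width: 0.752
time: 23.8
position: [0.7021, -0.043, 0.0954]
tool_rot: [-1.296, 2.86, -0.001]
ft_force: [0.4, 0.8, -0.3]
grip_width: 0.746
[ 0.7022408  -0.04300806  0.095662  ]
[ 0.70216468 -0.04298518  0.09557137]
[ 0.64706247  0.70356953 -0.94186493  1.42513299  0.57467609  1.29935701
  2.08955665]
(np.float64(253.39965794420422), np.float64(198.25713350101518))
[256.3 199. ] 21.4 [ 0.7007 -0.0401  0.0182] D=36.4 [-1.  3. 83.]
[261.  201.8] 15.9 [ 0.7004 -0.0343  0.0139] D=27.7 [-5.  7. 83.]
[242.2 202.7] 12.8 [ 0.7139 -0.0439  0.0113] D=22.6 [-7. -9. 83.]
[253.  213.2] 8.2 [ 0.7144 -0.0289  0.0074] D=14.8 [-19.   0.  83.]
```

```bash
python3 -m creep '[[[0.75,0,1,30,0,0,0],[0.75,0,1,60,0,0,0],[0.75,0,1,75,0,0,0],[0.75,0,1,82,0,0,0],[0.75,0,1,82,0,0,0]]]'
python3 -m creep '[[[0,0,0,0,0,0,0],[0,0,0,0,0,0,0],[0,0,0,0,0,0,0],[0,0,0,0,0,0,0],[0,0,0,0,0,0,0]]]' 40
python3 -m creep '[[[0,0,0,0,0,0,0],[0,0,0,-30,0,0,0],[0,0,0,-80,0,0,0],[0,0,0,-120,0,0,0],[0,0,0,-120,0,0,0]]]'
```

```text
time: 24.4
position: [0.7005, -0.042, 0.0117]
tool_rot: [1.298, -2.861, -0.001]
ft_force: [-0.5, -0.6, -0.6]
grip_width: 0.751
time: 24.9
position: [0.7012, -0.0422, 0.0126]
tool_rot: [-1.298, 2.86, -0.002]
ft_force: [0.9, -0.2, 3.2]
grip_width: 0.461
time: 25.4
position: [0.7035, -0.0407, 0.138]
tool_rot: [-1.295, 2.853, -0.005]
ft_force: [1.5, 0.6, -2.3]
grip_width: 0.468
```

```bash
python3 -m creep '[[[0,47,-16,0,0,0,0],[0,94,-33,0,0,0,0],[0,141,-50,0,0,0,0.1],[0,189,-66,0,0,0,0.2],[0,189,-66,0,0,0,0.3]]]'
python3 -m creep '[[[0,0,0,0,0,0,0.15],[0,0,0,0,0,0,0.3],[0,0,0,0,0,0,0.45],[0,0,0,0,0,0,0.6],[0,0,0,0,0,0,0.65]]]'
python3 -m creep '[[[0,0,0,0,0,0,0],[0,0,0,0,0,0,0]]]'
python3 - <<'E'
from h import *
for i in range(2):ctrl.get_image("wrist");s=ctrl.get_state();P=s["position"];print(P)
print(s["joint_positions"],R.from_rotvec(s["tool_rot"]).as_matrix().round(3)[:2,:2],shift(.4412-P[0],-.441-P[1],0))
E
```

```text
time: 25.9
position: [0.6201, -0.2404, 0.1284]
tool_rot: [0.826, -3.022, 0.006]
ft_force: [0.2, -1.2, -4.0]
grip_width: 0.466
time: 26.4
position: [0.6243, -0.2272, 0.1296]
tool_rot: [-0.16, -3.134, -0.001]
ft_force: [-0.1, -0.4, -3.7]
grip_width: 0.464
time: 26.6
position: [0.6249, -0.2273, 0.1303]
tool_rot: [-0.151, -3.136, -0.001]
ft_force: [-0.1, 0.2, -2.7]
grip_width: 0.465
[ 0.62509976 -0.22742582  0.13061402]
[ 0.62528103 -0.22746679  0.13089237]
[ 0.88918427  0.53104772 -0.79611675  1.49878594  0.38746255  1.27651662
  1.52268918] [[-0.995  0.097]
 [ 0.097  0.995]] [ 163. -230.    0.]
```

```bash
python3 -m creep '[[[0,82,-115,0,0,0,0],[0,82,-115,0,0,0,0],[0,82,-115,0,0,0,0],[0,82,-115,0,0,0,0],[0,82,-115,0,0,0,0]]]'
python3 -m creep '[[[0,81,-115,0,0,0,0],[0,81,-115,0,0,0,0],[0,81,-115,0,0,0,0],[0,81,-115,10,0,0,0],[0,81,-115,40,0,0,0]]]'
python3 -m creep '[[[0,0,0,0,0,0,0],[0,0,0,0,0,0,0],[0,0,0,0,0,0,0],[0,0,0,0,0,0,0]]]'
python3 - <<'E'
from rings import *
for i in range(3):
    p=ctrl.camera_params("wrist");im=ctrl.get_image("wrist")[:,:,::-1].copy();s=ctrl.get_state();P=s["position"];print(P)
cv2.imwrite("pics/w12.png",im)
u=proj("wrist",(.4412,-.441,.0135),p);print(u);ring(u,.0135,p,im)
print(s["joint_positions"],shift(.4412-P[0],-.441-P[1],.016-P[2]))
E
```

```text
time: 27.2
position: [0.5317, -0.3357, 0.1315]
tool_rot: [-0.159, -3.137, -0.0]
ft_force: [0.5, 1.2, -2.2]
grip_width: 0.463
time: 27.7
position: [0.4434, -0.4425, 0.0943]
tool_rot: [0.155, 3.132, -0.006]
ft_force: [0.6, -0.1, -2.9]
grip_width: 0.465
time: 28.1
position: [0.4425, -0.4406, 0.0933]
tool_rot: [0.151, 3.136, -0.002]
ft_force: [0.6, -0.2, -3.0]
grip_width: 0.467
[ 0.44217093 -0.44075315  0.09310391]
[ 0.44186227 -0.44083592  0.09285926]
[ 0.44155943 -0.44083477  0.09260258]
(np.float64(252.42492378174302), np.float64(197.13011227959817))
outer [[437.2, -441.2], [47.6, 49.3]] (251.7, 191.9)
[ 1.3288302   0.46074651 -0.74446332  1.6509428   0.3352652   1.16066372
  1.97454676] [ 0. -0. 77.]
```

```bash
python3 -m creep '[[[0,1,0,30,0,0,0],[0,1,0,55,0,0,0],[0,1,0,70,0,0,0],[0,1,0,75,0,0,0],[0,1,0,75,0,0,0]]]'
python3 -m creep '[[[0,0,0,0,0,0,0],[0,0,0,1,0,0,0],[0,0,0,1,0,0,0]]]'
python3 -m creep '[[[0.49,0,0,0,0,0,0],[0.52,0,0,0,0,0,0],[0.56,0,0,0,0,0,0],[0.62,0,0,0,0,0,0],[0.65,0,0,0,0,0,0]]]'
python3 -m creep '[[[0.65,0,0,-40,0,0,0],[0.65,0,0,-80,0,0,0],[0.65,0,0,-130,0,0,0],[0.65,0,0,-130,0,0,0],[0.65,0,0,-130,0,0,0]]]'
python3 - <<'E'
from h import *
im=ctrl.get_image("wrist")[:,:,::-1];t=ctrl.get_image("side")[:,:,::-1]
a=cv2.resize(im[40:300,80:420],(400,306));b=cv2.resize(t[210:300,150:300],(400,240),interpolation=3);c=cv2.resize(t[125:190,220:330],(400,236),interpolation=3)
o=np.zeros((546,800,3),np.uint8);o[:306,:400]=a;o[306:546,:400]=b;o[:236,400:]=c
t=ctrl.get_image("top")[:,:,::-1];o[236:536,400:]=cv2.resize(t[160:265,280:400],(400,300),interpolation=3)
cv2.imwrite("pics/fin.png",o)
E
```

```text
time: 28.75
position: [0.4412, -0.4414, 0.0175]
tool_rot: [0.153, 3.136, -0.002]
ft_force: [1.6, -1.4, -3.3]
grip_width: 0.461
time: 29.05
position: [0.4411, -0.4413, 0.0172]
tool_rot: [0.153, 3.136, -0.003]
ft_force: [2.0, -0.9, 2.7]
grip_width: 0.466
time: 29.55
position: [0.4396, -0.4399, 0.0153]
tool_rot: [-0.153, -3.137, -0.002]
ft_force: [-0.7, -0.4, 0.1]
grip_width: 0.621
time: 30.05
position: [0.4406, -0.4408, 0.1471]
tool_rot: [0.154, 3.137, -0.003]
ft_force: [-0.9, -0.6, -0.4]
grip_width: 0.649
```

View pics/fin.png

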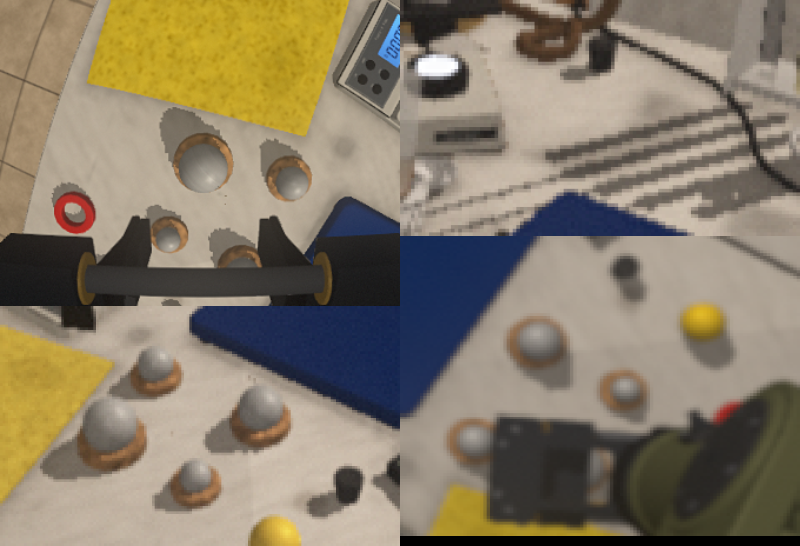

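The closing views show all four balls seated in their own rings, both stoppers standing where they were, and the red ring and yellow ball untouched. The gripper is clear, so I hand in.

```bash
python3 -c "
from bench import ctrl
print(ctrl.close_job(),ctrl.get_state()['time'])"
```

```text
the job is handed in; nothing more can be done
the job is handed in; nothing more can be done
```

All four balls are seated in the cork rings of their own size, and I handed the job in at about 30 s of the 120 s allowed. I placed them one at a time, from the smallest (24 mm) to the largest (42 mm).

- **Final views:** the side view shows every ball centred and sitting in its hole. Both stoppers are upright, and the red ring and yellow ball were not touched. The gripper was about 14 cm up and clear of everything.
- **Forces:** the wrist force readings after each move stayed below about 5 N.
- **Checks that disagreed:**
  - **Position estimates:** the wrist camera's ring positions differed by 3–4 mm between its two orientations. I aimed near the middle, which matched the top camera.
  - **Largest ball:** the automatic circle fit there undersized it (36 mm instead of 42). I relied on the earlier close crop, and on the jaw reading of about 40 mm; jaw readings ran about 1.5 mm low on every ball.
  - **Last top view:** the arm hid the largest ring, so that placement was checked in the side and wrist views only.

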